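# Sweep the blue bottle caps into the collecting bay

## Robot

A 7-joint arm with a two-finger parallel gripper is mounted at the origin on the work surface. World frame = base frame: x ahead of the robot, y to its left, z up, the work surface at z = 0. Lengths are in m, angles in rad, forces in N, time in s.
With the tool pointing down it reaches from about 0.35 to 0.9 m from the base axis. Payload 19.9 kg.
Tool frame: the origin (TCP) lies between the finger pads; the fingertips stand 19 mm ahead of it and the grasp point (between the pads) is the TCP; z points along the fingers, y is the direction in which the jaws open and shut (so a half turn about z gives the same grasp; the last joint's range is limited). The gripper opens to 94 mm and grips with 3 to 60 N. Pads are 16 mm wide; open, the fingers measure 119 mm over their backs; the gripper's body (75 mm by 177 mm) begins 78 mm behind the grasp point.
Start: joints at [-1.2, 0.417, -0.01, 1.614, 0.005, 1.111, -0.053], TCP at [0.251, 0.572, 0.224] pointing down, gripper open.
Joint ranges: [-2.81, 2.81], [-0.39, 2.02], [-1.27, 1.25], [0.06, 2.57], [-1.19, 4.33], [0.19, 2], [-2.82, 2.82]. Speed limits (rad/s): [1.89, 1.89, 2.39, 2.39, 3.01, 3.01, 3.01].

## Interface

Orientations are given as a 3x3 rotation matrix whose columns are the frame's x, y, z axes.
In Python, from rig import robot gives the robot as it stands. Calls block until the motion is done:
- robot.move_ptp(position, orientation): joint-space move of the TCP to a pose.
- robot.move_linear(position, velocity=0.15, frame=None, threshold=None): straight line of the TCP; frame=None keeps the orientation; velocity is the mean speed in m/s. With threshold (N) it stops when the force on the tool has changed by that much, and returns True; else False.
- robot.goto_joints(angles): joint-space move.
- robot.gripper_to(opening): finger opening in m; the grip force is fixed at half the most; returns when the fingers have stopped.
- robot.pause(seconds).
- robot.ik(position, orientation): joint angles nearest the present ones, or None.
- robot.get_state(): the state.
- robot.grab_frame(name): name is "side" or "top" or "wrist"; returns the picture (384x512x3 uint8, red, green, blue); there is no depth.
- robot.camera_info(name): a dict with "fx", "fy", "cx", "cy" (pixels), "dist" ([k1, k2, p1, p2, k3] as OpenCV has them; the pictures are not rectified), "rvec" (rotation vector, rad) and "tvec" (3), from world to camera coordinates, as OpenCV has them. Camera axes: x right, y down, z forward; pixel columns grow to the right and rows downward; lengths in m; the calibration is good to about 2 mm. A picture is of the moment at which its call begins: read the wrist's pose just before it. camera_info takes no time and is no camera call; for the wrist camera it gives the pose at the moment of the call.
A pose or a line that the arm cannot do raises robot.PlanningError and nothing moves.
- robot.sign_off(): hands the job in, once; it reports no verdict.
The state is a dict: "time": time; "qpos": joint angles; "joint_vel": joint speeds; "effort": joint torques, N m; "ee_pos": TCP position; "tool_rot": TCP orientation; "force": force on the tool from outside, world axes, zero at the start; "moment": the same for the moment, N m; "opening": finger opening in m.
Only numpy, scipy, OpenCV 4.12 (cv2) and the standard library are available. Lean on these libraries where they do the work, as an engineer would, in place of code of your own. Each camera call takes 0.05 s, during which the arm holds its last target. There are 200 camera calls.

## Task

Sweep the three loose blue screw caps across the black bench into the white three-sided collecting bay, until every one is completely inside, past the yellow tape at its open side. Push them gently with the fingers, sliding flat on the bench: do not pinch, lift, tip or flick them. Leave the orange cap, the drink can and the amber bottle where they stand.

Things in the scene. Friction and masses are not known exactly. Their poses are not given: they have to be found in the camera images.
- cap_a: A screw cap, round, blue plastic, closed side up, 46 mm in diameter and 26 mm high, about 25 g, lying flat and loose on the bench, finely ribbed side. Origin at the centre of its underside, z up. One of three alike; to be swept into the bay.
- cap_b: A screw cap, round, blue plastic, closed side up, 46 mm in diameter and 26 mm high, about 25 g, lying flat and loose on the bench, finely ribbed side. Origin at the centre of its underside, z up. One of three alike; to be swept into the bay.
- cap_c: A screw cap, round, blue plastic, closed side up, 46 mm in diameter and 26 mm high, about 25 g, lying flat and loose on the bench, finely ribbed side. Origin at the centre of its underside, z up. One of three alike; to be swept into the bay.
- bay: Collecting bay, fixed: three white walls 6 mm thick, 35 mm high; the bench is its floor, no sill. Origin on the bench at the middle of its open side; x points inward to the back wall, y along the opening, z up. Inside: x 0 to 130, y -100 to 100 mm. Flat yellow tape, 12 mm wide, lies along the opening just outside it. The opening faces about world -y (the robot's right), give or take 20 degrees.
- orange_cap: A screw cap, round, orange plastic, closed side up, 46 mm in diameter and 26 mm high, about 25 g, lying flat and loose on the bench, finely ribbed side. Origin at the centre of its underside, z up. It stays where it is.
- can: A full drink can, red with a white band and aluminium top, 66 mm in diameter, 115 mm high, 0.35 kg, standing loose. Origin at the centre of its underside. It stays where it is.
- amber_bottle: An amber glass reagent bottle with black cap, 60 mm in diameter, 130 mm high, 0.3 kg, standing loose. Origin at the centre of its underside. It stays where it is.
Not all that is in view belongs to the job. Leave any brown or turquoise look-alike of the cap_a alone.

How it is judged:
At the end, for the whole second after the job is handed in: All three blue caps lie flat and at rest on the bench inside the bay, each with its centre at least 21 mm in from the open side and between the walls; the orange cap, can and bottle are within 20 mm of where they stood (x of cap_a in the frame of bay between 0.021 and 0.13 m and y of cap_a in the frame of bay between -0.1 and 0.1 m and height (world z) of each of cap_a, cap_b, cap_c below 0.006 m and angle between each of cap_a, cap_b, cap_c's own z axis and vertical below 0.15 rad and linear speed of each of cap_a, cap_b, cap_c below 0.02 m/s and x of cap_b in the frame of bay between 0.021 and 0.13 m and y of cap_b in the frame of bay between -0.1 and 0.1 m and x of cap_c in the frame of bay between 0.021 and 0.13 m and y of cap_c in the frame of bay between -0.1 and 0.1 m and distance of each of orange_cap, can, amber_bottle from where it was at the start of the episode below 0.02 m); the robot touches nothing.
It fails at once if a blue cap is lifted or tipped (its underside centre rises 15 mm) (height (world z) of any of cap_a, cap_b, cap_c above 0.015 m).
It fails at once if a blue cap is pinched or jammed by the fingers (over 20 N) (contact force between the fingers and cap_a above 20 N or contact force between the fingers and cap_b above 20 N or contact force between the fingers and cap_c above 20 N).
It fails at once if a blue cap is flicked (faster than 1 m/s) (linear speed of any of cap_a, cap_b, cap_c above 1 m/s).
It fails at once if the orange cap, can or bottle is moved 20 mm, or tipped (distance of any of orange_cap, can, amber_bottle from where it was at the start of the episode above 0.02 m or angle between any of orange_cap, can, amber_bottle's own z axis and vertical above 0.3 rad).
It also fails if it takes over 64 s, if anything falls off the work surface, if the arm or the gripper's body presses on something with over 40 N, if the wrist force passes 120 N, or if a joint passes its speed limit or range.

## Working session

There is one attempt and no reset: what is moved stays moved. The work goes in short steps, each a Python script; the robot and the scene stay as the last script left them, time stands still between calls to the robot, and variables do not carry over. Pictures are saved under pics/ and viewed, about 8 in all and at most 12, crops included, and the job is handed in when it is done.

```bash
ls; mkdir -p pics; python3 - <<'E'
from rig import robot
import cv2,numpy as np
for n in("top","side"):
    f=robot.grab_frame(n); cv2.imwrite(f"pics/{n}0.png",f[:,:,::-1]); c=robot.camera_info(n)
    R=cv2.Rodrigues(np.array(c["rvec"]))[0]; print(n,c["fx"],c["dist"],(-R.T@np.array(c["tvec"]).ravel()).round(3))
print(robot.get_state()["time"], robot.get_state()["tool_rot"])
a=cv2.imread("pics/top0.png")
cv2.imwrite("pics/top0b.png",cv2.resize(a,(800,600),interpolation=cv2.INTER_CUBIC))
E
```

```text
pics
top 349.2530453570713 [-0.01107337  0.          0.          0.          0.        ] [ 0.406 -0.071  0.856]
side 485.611437228757 [-0.05738561  0.          0.          0.          0.        ] [-0.02  -1.027  0.708]
0.1 [[-9.16009092e-01  4.01157370e-01 -3.28586922e-04]
 [ 4.01157493e-01  9.16008556e-01 -9.95633248e-04]
 [-9.84171838e-05 -1.04382421e-03 -9.99999450e-01]]
```

View pics/top0b.png

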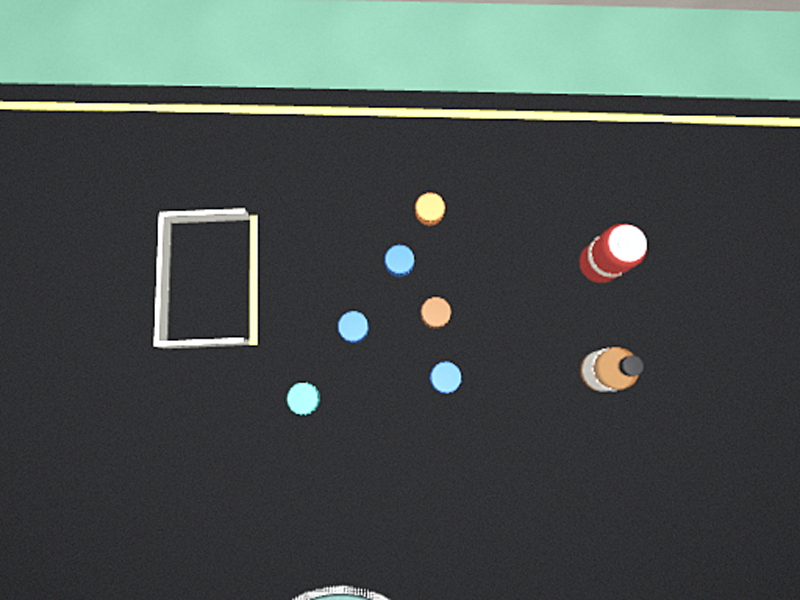

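View pics/side0.png

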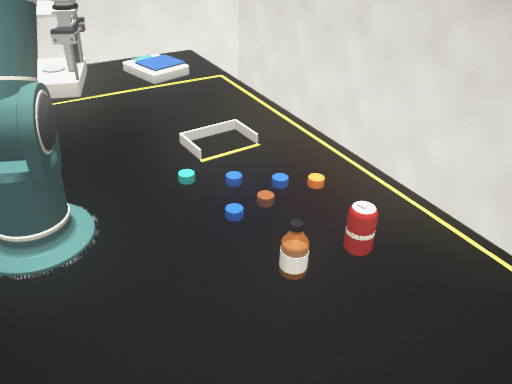

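Top view (800x600): the blue caps are at (399,260), (353,326) and (446,377). The orange cap is the yellow-orange one at (430,208); brown (436,312) and turquoise (303,399) are the look-alikes. The can is near (600,265), the bottle near (600,370) and the tape at x≈253. The side view agrees. Next I'll localise them and view an enlarged crop.

```bash
cat > h.py <<'E'
import cv2,numpy as np
from rig import robot
def cast(uv,z,cam="top"):
    c=robot.camera_info(cam); K=np.array([[c["fx"],0,c["cx"]],[0,c["fy"],c["cy"]],[0,0,1]])
    R=cv2.Rodrigues(np.array(c["rvec"]))[0]; C=-R.T@np.array(c["tvec"]).ravel()
    n=cv2.undistortPoints(np.array(uv,float).reshape(-1,1,2),K,np.array(c["dist"])).reshape(-1,2)
    d=np.c_[n,np.ones(len(n))]@R
    return (C+d*((z-C[2])/d[:,2])[:,None])[:,:2]
def masks(f,thr=120):
    hsv=cv2.cvtColor(f,cv2.COLOR_RGB2HSV); return hsv
def blobs(f,h0,h1,s=90,v=90,amin=60):
    hsv=cv2.cvtColor(f,cv2.COLOR_RGB2HSV)
    m=cv2.inRange(hsv,(h0,s,v),(h1,255,255))
    n,_,st,ce=cv2.connectedComponentsWithStats(m)
    return [(ce[i],st[i]) for i in range(1,n) if st[i][4]>amin]
def caps(f,h0=100,h1=118,**k):
    # bright top face only
    b=blobs(f,h0,h1,v=200,**k)
    return [cast([c],0.026)[0] for c,s in b if s[4]<600]
E
python3 - <<'E'
from h import *
f=robot.grab_frame("top")
hsv=cv2.cvtColor(f,cv2.COLOR_RGB2HSV)
s=512/800
for n,p in dict(A=(399,260),B=(353,326),C=(446,377),orange=(430,208),brown=(436,312),turq=(303,399),tape=(253,280)).items():
    print(n,hsv[int(p[1]*s),int(p[0]*s)],cast([np.array(p)*s],0.026 if n!="tape" else 0)[0].round(3))
for nm,a in(("blue",(100,118)),("orange/y",(8,35))):
  for c,st in blobs(f,*a,v=200 if nm=="blue" else 150,amin=40): print(nm,c.round(1),st,cast([c],.026)[0].round(3))
m=cv2.inRange(hsv,(22,60,150),(32,255,255)); m[:,:140]=0;m[:,180:]=0;m[:100]=0
y,x=np.nonzero(m); r=cv2.minAreaRect(np.c_[x,y].astype(np.float32)); bp=cv2.boxPoints(r);print("tape",bp.round(1),cast(bp,0).round(3))
cv2.imwrite("pics/crop.png",cv2.resize(f[110:270,80:430],(800,366),interpolation=cv2.INTER_CUBIC)[:,:,::-1])
E
```

```text
A [101 104 255] [ 0.63  -0.073]
B [100  96 255] [ 0.524 -0.005]
C [ 99  90 255] [ 0.45  -0.148]
orange [ 28  87 255] [ 0.718 -0.121]
brown [ 14  98 246] [ 0.549 -0.132]
turq [ 90  71 255] [0.412 0.066]
tape [ 30  40 255] [0.599 0.161]
blue [255.3 165.5] [247 157  18  18 228] [ 0.633 -0.073]
blue [225.  206.2] [217 199  18  16 155] [ 0.53  -0.002]
orange/y [267.6  69.6] [118  67 306   7 315] [ 0.891 -0.1  ]
orange/y [36.6 69.7] [ 0 69 77  2 86] [0.878 0.501]
orange/y [486.8  79.3] [461  79  51   2  55] [ 0.879 -0.671]
orange/y [274.4 135.1] [266 123  19  21 110] [ 0.712 -0.119]
orange/y [278.7 199.2] [270 190  19  19 286] [ 0.55  -0.131]
orange/y [392.1 235.7] [380 222  28  27 453] [ 0.468 -0.401]
tape [[159. 138.]
 [164. 138.]
 [164. 220.]
 [159. 220.]] [[0.707 0.176]
 [0.708 0.163]
 [0.496 0.149]
 [0.496 0.161]]
```

View pics/crop.png

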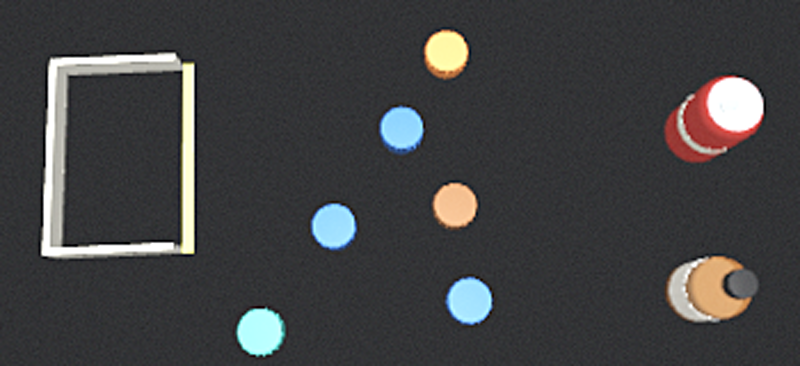

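The crop confirms the three blue caps, with orange (top), brown and turquoise as separate, distinct caps. I'll cradle each cap between partly open fingers (30 mm) and push along a straight line, starting with A.

```bash
cat >> h.py <<'E'
O=np.array([.602,.169]); bx=np.array([-.066,.998]); by=np.array([-.998,-.066])
bay=lambda p:np.array([(p-O)@bx,(p-O)@by])
world=lambda u,v:O+u*bx+v*by
def push(p,goal,z=.025,back=.055,off=.026,v=.09):
    p,goal=map(np.array,(p,goal)); d=(goal-p)/np.linalg.norm(goal-p)
    best=None
    q=np.array(robot.get_state()["qpos"])
    for s in(1,-1):
        y=s*np.array([d[1],-d[0],0]); zz=np.array([0,0,-1.]); R=np.c_[np.cross(y,zz),y,zz]
        k=robot.ik([*(p-back*d),.16],R)
        if k is not None and (best is None or abs(k[6]-q[6])<best[0]): best=(abs(k[6]-q[6]),R)
    R=best[1]; s=p-back*d; e=goal-off*d
    robot.move_ptp([*s,.16],R); robot.move_linear([*s,z],.15)
    fs=robot.move_linear([*e,z],v); print("force",np.round(robot.get_state()["force"],1))
    r=e-.04*d; robot.move_linear([*r,z],.1); robot.move_linear([*r,.16],.2)
    print("t",robot.get_state()["time"])
def look(name):
    f=robot.grab_frame("top"); cv2.imwrite(name,cv2.resize(f[90:290,60:430],(800,432),interpolation=cv2.INTER_CUBIC)[:,:,::-1])
    for c,st in blobs(f,96,118,s=80,v=200):
        p=cast([c],.026)[0]; print(c.round(),st[4],p.round(3),"bay",bay(p).round(3))
E
python3 - <<'E'
from h import *
robot.gripper_to(.03)
push((.632,-.073),world(.095,-.05))
look("pics/a.png")
E
```

```text
force [-0.9 -0.6 -0.3]
t 10.725
[122. 160.] 89 [0.64  0.255] bay [ 0.084 -0.044]
[226. 208.] 280 [ 0.525 -0.004] bay [-0.168  0.089]
[285. 241.] 282 [ 0.451 -0.147] bay [-0.306  0.172]
```

View pics/a.png

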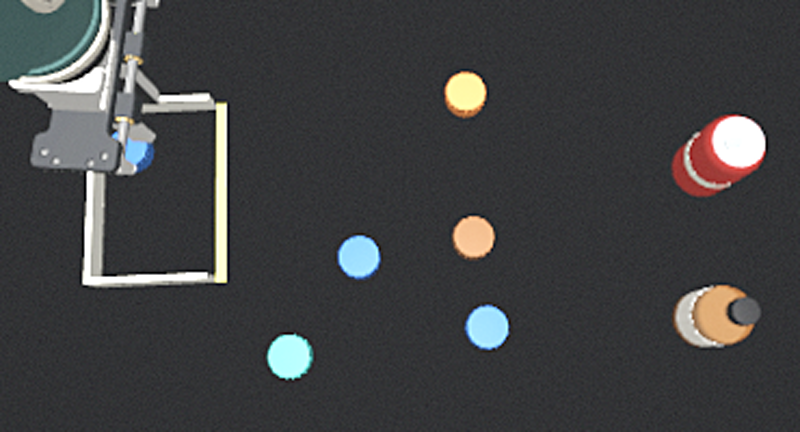

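Cap A is in the bay at crop (135,150), partly hidden by the gripper. Nothing else has moved, so next are B and then C.

```bash
python3 - <<'E'
from h import *
push((.525,-.004),world(.095,.05))
push((.451,-.148),world(.055,0))
st=robot.get_state()
robot.move_ptp([.5,-.15,.22],np.array(st["tool_rot"]))
look("pics/b.png"); f=robot.grab_frame("side"); cv2.imwrite("pics/bs.png",f[:,:,::-1]); print(robot.get_state()["time"])
E
```

```text
force [ 0.4 -0.2  0.3]
t 17.725
force [-0.  -0.  -0.5]
t 26.5833
[118. 158.] 264 [0.645 0.265] bay [ 0.093 -0.049]
[134. 177.] 280 [0.597 0.222] bay [0.053 0.001]
[117. 198.] 287 [0.545 0.258] bay [0.093 0.051]
27.925
```

View pics/b.png

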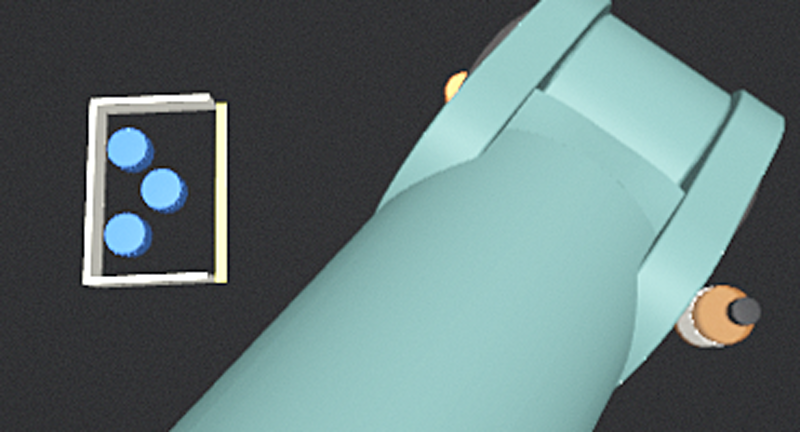

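All three blue caps lie inside the bay, at bay x of 93, 53 and 93 mm. The arm hides the can and the orange cap here, so I'll check them in the side view already taken.

View pics/bs.png

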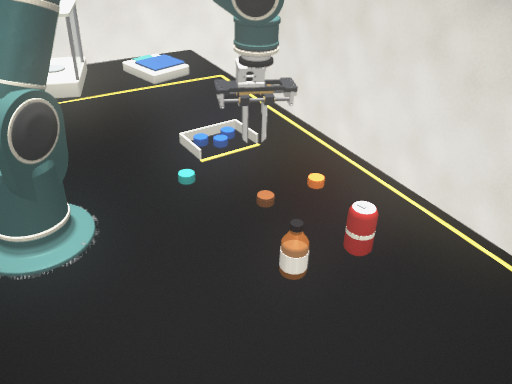

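The side view shows the blue caps flat in the bay at about (201,140), (221,141) and (228,132). Orange (316,181), can (360,228), bottle (294,252), brown (265,198) and turquoise (186,177) are at the same pixels as at the start. The fingers are in the air, touching nothing.

```bash
python3 -c "
from rig import robot
robot.sign_off(); print(robot.get_state()['time'])"
```

```text
the job is handed in; nothing more can be done
the job is handed in; nothing more can be done
```

All three blue caps are in the bay, and I handed the job in at about 28 s of the 64 s allowed. I swept them one at a time, cradled between partly open fingers and sliding at about 0.09 m/s.

- **Caps:** the last top view puts the centres 93, 53 and 93 mm in from the open side (at least 21 mm needed). Sideways they are at -49, 1 and 51 mm, well between the walls. The wrist force read at the end of each push was about 1 N or less.
- **Other objects:** the orange cap, can, bottle and the brown and turquoise look-alikes show no visible movement in the side view. I judged this by eye; the arm hid some of them in the final top view.
- **Robot:** the gripper was in the air and touching nothing when I handed in. No check failed or disagreed, and the hand-in gives no verdict.

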